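# Free the sagging bolt and hold the guard gate ajar

## Robot

A 6-joint arm with a two-finger parallel gripper is mounted at the origin on the work surface. World frame = base frame: x ahead of the robot, y to its left, z up, the work surface at z = 0. Lengths are in m, angles in degrees, forces in N, time in s.
With the tool pointing down it reaches from about 0.375 to 0.75 m from the base axis. Payload 9 kg.
Tool frame: the origin (TCP) lies where the fingers leave the gripper's body, on its centre line; the fingertips stand 73 mm ahead of it and the grasp point (between the pads) lies 54 mm ahead of it (robot.tip_reach is the distance from the TCP to the fingertips, in m); z points along the fingers, y is the direction in which the jaws open and shut (so a half turn about z gives the same grasp; the last joint's range is limited). The gripper opens to 85 mm and grips with 20 to 120 N. Pads are 22 mm wide; open, the fingers measure 114 mm over their backs; the gripper's body (76 mm by 85 mm) begins 54 mm behind the grasp point. The pads swing forward as they close: fully open they stand 13 mm farther back than shut.
Start: joints at [-77.504, 5.964, 5.575, 89.605, 0, 77.527], TCP at [0.253, -0.544, 0.304] pointing down, gripper open.
Joint ranges: [-171.21, 171.21], [-48.23, 106.86], [-62.78, 66.21], [-105.2, 120.99], [-86.42, 89.51], [-180, 180]. Speed limits (degrees/s): [127.2, 127.2, 147.25, 180, 180, 180].

## Interface

Orientations are given as [roll, pitch, yaw] about the fixed x, y, z axes, in that order (R = Rz(yaw) Ry(pitch) Rx(roll)).
In Python, from plant import robot gives the robot as it stands. Calls block until the motion is done:
- robot.move_pose(position, orientation): joint-space move of the TCP to a pose.
- robot.line_to(position, vel=0.15, rotation=None, guard=None): straight line of the TCP; rotation=None keeps the orientation; vel is the mean speed in m/s. With guard (N) it stops when the force on the tool has changed by that much, and returns True; else False.
- robot.goto_joints(angles): joint-space move.
- robot.set_gripper(opening): finger opening in m; the grip force is fixed at half the most; returns when the fingers have stopped.
- robot.pause(seconds).
- robot.ik(position, orientation): joint angles nearest the present ones, or None.
- robot.observe(): the state.
- robot.grab_frame(name): name is "side" or "top" or "wrist"; returns the picture (400x640x3 uint8, blue, green, red); there is no depth.
- robot.get_calibration(name): a dict with "vertical_fov" (degrees; the focal length in pixels is half the picture's height over the tangent of half this angle, whatever the lens; pixels are square), "cx", "cy" (the principal point, pixels), "k1" (the pictures are not rectified: a ray, as slopes to the right and down, at radius r is drawn at 1 + k1 r^2 times it, then the intrinsics apply), "rvec" (rotation vector, rad) and "tvec" (3), from world to camera coordinates, as OpenCV has them. Camera axes: x right, y down, z forward; pixel columns grow to the right and rows downward; lengths in m; the calibration is good to about 2 mm. A picture is of the moment at which its call begins: read the wrist's pose just before it. get_calibration takes no time and is no camera call; for the wrist camera it gives the pose at the moment of the call.
A pose or a line that the arm cannot do raises robot.IKError and nothing moves.
- robot.job_done(): hands the job in, once; it reports no verdict.
The state is a dict: "time": time; "q": joint angles; "qvel": joint speeds; "joint_torque": joint torques, N m; "tool_pos": TCP position; "tcp_rot": TCP orientation; "ft_force": force on the tool from outside, world axes, zero at the start; "torque": the same for the moment, N m; "gripper_width": finger opening in m.
Only numpy, scipy, OpenCV 4.12 (cv2) and the standard library are available. Lean on these libraries where they do the work, as an engineer would, in place of code of your own. Each camera call takes 0.05 s, during which the arm holds its last target.

## Task

The barrel bolt on the solder pot's guard hangs from one screw, so its head has dropped behind the bent-up lip of the keeper. Take the bolt by its knob, lift it just enough to pass over the lip and under the strap while you draw it fully clear of the keeper, without wrenching it, then pull the sprung gate open about 20 degrees and finish while holding it ajar there by the knob: do not let go. Leave the other things on the bench where they are.

Things in the scene. Friction and masses are not known exactly. Their poses are not given: they have to be found in the camera images.
- guard: Fixed bench guard of aluminium bars and clear panels round a grey solder pot, 360 mm wide (y), 260 deep, 190 high, open at the top. Origin: on the bench top, below the front plane of the shut gate, mid-width. Its x axis points level into the guard (-x is outward, to the robot's side), y along the shut gate from hinge to keeper, z up. Position and yaw vary
- gate_hinge (a point): Point on the gate's upright hinge line, at guard (0, -150) mm, 165 mm high. The gate is 248 mm wide from there along guard +y, 20 mm thick, its top rail's upper face 165 mm high and its lower edge 30 mm high. Clear panel in an aluminium frame
- gate_swing (a joint): Angle of the gate, rad: 0 shut, grows as it opens outward (free edge to guard -x; anticlockwise from above), stop at 1.2. A spring pulls it shut: 0.2 N m when shut plus 0.8 N m per rad, about 3.5 N at the drawn knob at 20 degrees (0.35 rad). It cannot open while the bolt's head is in the keeper
- knob (a point): Centre of the bolt's upright steel knob, a cylinder 16 mm in diameter, 36 mm tall (18 mm above and below this point) on a thin stem, 38 mm above the bolt's axis, 18 mm in front of the gate, 130 mm from the pivot screw along the bolt. Shut, it is at guard y = +30 mm. Pinch it from above, fingers on its guard -x and +x sides: the gate's top rail is about 30 mm below this point, the loops lower
- bolt: Steel bolt carried by the barrel on the gate: a rod 10 mm in diameter along guard y with a head like a thick disc, 26 mm in diameter and 12 mm long, at its +y end; with the knob it weighs about 0.2 kg. Origin on the barrel's pivot screw while shut; its y axis runs along the bolt to the head
- bolt_draw (a joint): How far the bolt is drawn along its barrel, m: 0 fully home in the keeper, grows towards the hinge (guard -y), stop at 0.050. Light friction, about 1 N. From about 0.028 the head is out of the keeper. It stays where it is left
- barrel_lift (a joint): Angle of the loose barrel and bolt about the pivot screw, rad: 0 as it sags at rest (head end 0.05 rad below level), grows as the head end is lifted, stop at 0.22. It drops back by its weight. The pivot screw is at guard y = -100 mm, 165 mm high, its axis along guard x. With the bolt home, 1 mm of lift at the knob is 1.7 mm at the head
- bolt_head (a point): Centre of the bolt's disc head, 223 mm from the pivot screw along the bolt when home
- lip (a point): Top edge, mid-length, of the keeper's bent-up lip (4 mm thick, hinge side). The keeper is a dark steel staple on the post, 28 mm long in guard y: floor, front cheek, strap overhead, ends open but for the lip. Bolt home and sagging, its head is 5 mm behind the lip and overlaps it by 6.5 mm; lifting the head 7 to 19 mm (the knob 4.5 to 11 mm) lets it pass between lip and strap
- flux_jar: bystander: jar 52 mm in diameter, 75 mm tall, beside the keeper post; origin under its foot
- spool: bystander: solder spool 60 mm in diameter, 50 mm tall, standing beside the hinge post; origin under its foot
- board: bystander: circuit board 60 x 90 mm, up to 14 mm high, flat on the bench before the gate, which swings above it; origin under its middle
- tin: bystander: small open tin 48 mm in diameter, 45 mm tall, inside the guard; origin under its foot
- driver: bystander: screwdriver lying on the bench; origin under its middle
- tweezers: bystander: steel tweezers 120 mm long lying on the bench; origin under the middle
- mug: bystander: white mug 76 mm in diameter, 85 mm tall; origin under its foot

How it is judged (in metres and radians):
On the way:
1. the bolt is drawn clear of the keeper, by more than 30 mm (value of joint bolt_draw above 0.03 m), for 0.1 s.
At the end, for the whole second after the job is handed in: At the end, and through the last second, the gripper's fingers still hold the bolt by its knob (contact of more than 1 N), the bolt is drawn by more than 28 mm, and the gate stands still (under 0.06 rad/s) and ajar between 0.20 and 0.50 rad (about 11 to 29 degrees) (value of joint gate_swing between 0.2 and 0.5 rad and velocity of joint gate_swing between -0.06 and 0.06 rad/s and value of joint bolt_draw above 0.028 m and contact force between the fingers and bolt above 1 N); the arm keeps its last pose, push and grip.
It fails at once if the bolt is wrenched against the keeper with more than 40 N (contact force between bolt and guard above 40 N).
It fails at once if a bystander is moved by more than 30 mm (distance of any of flux_jar, spool, board, tin, driver, tweezers, mug from where it was at the start of the episode above 0.03 m).
It also fails if it takes over 35 s, if anything falls off the work surface, if the arm or the gripper's body presses on something with over 40 N, if the wrist force passes 120 N, or if a joint passes its speed limit or range.

## Working session

There is one attempt and no reset: what is moved stays moved. The work goes in short steps, each a Python script; the robot and the scene stay as the last script left them, time stands still between calls to the robot, and variables do not carry over. Pictures are saved under pics/ and viewed, and the job is handed in when it is done.

```bash
mkdir -p pics; ls
python3 - <<'E'
from plant import robot
import cv2
for n in ("side","top","wrist"):
    c=robot.get_calibration(n); print(n,c)
    cv2.imwrite(f"pics/{n}0.png",robot.grab_frame(n))
print(robot.observe())
E
```

```text
pics
side {'vertical_fov': 42.52817784878925, 'cx': 318.553209853395, 'cy': 196.96239089950848, 'k1': -0.05732075182963957, 'rvec': array([ 2.09067243, -0.27888067,  0.18498009]), 'tvec': array([-0.50898284,  0.16546576,  1.45333329])}
top {'vertical_fov': 43.652466025560074, 'cx': 312.48488284218473, 'cy': 190.4445167538955, 'k1': -0.13464312450136948, 'rvec': array([ 2.18140123, -2.1432444 ,  0.13818172]), 'tvec': array([-0.00482404,  0.50735245,  1.43802329])}
wrist {'vertical_fov': 64.66466056857718, 'cx': 314.4578194195728, 'cy': 202.55180870242614, 'k1': -0.038049859548303325, 'rvec': array([-2.44474584,  1.55848862,  0.22062953]), 'tvec': array([-0.59983212, -0.03370455,  0.37922415])}
{'time': 0.15, 'q': array([-7.75032836e+01,  5.99117015e+00,  5.53843141e+00,  8.96056282e+01,
        1.44432655e-03,  7.75283539e+01]), 'qvel': array([-0.04235015, -0.08212098,  0.09442922, -0.01434226, -0.00175511,
       -0.03626788]), 'joint_torque': array([ 5.50551122e-03, -5.57359457e+01,  5.04003847e+01,  1.27071040e-02,
       -1.71226211e-04, -1.35649384e-05]), 'tool_pos': array([ 0.25326039, -0.54373066,  0.30330765]), 'tcp_rot': array([-1.79943322e+02, -1.40149537e-02,  2.49683548e+01]), 'ft_force': array([0.30312484, 0.27090143, 0.15552769]), 'torque': array([-0.00744938, -0.03763958,  0.0272946 ]), 'gripper_width': 0.08543247223327101}
```

View pics/side0.png

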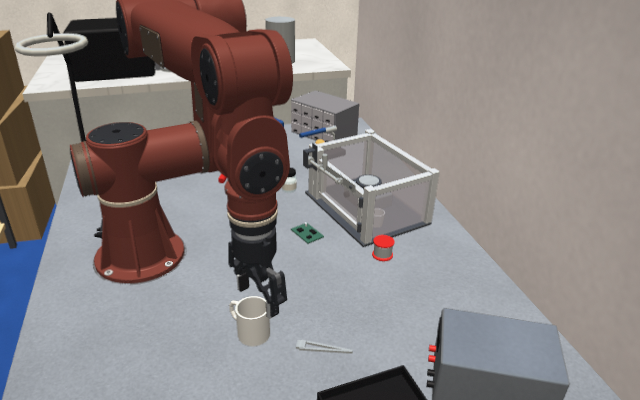

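View pics/top0.png

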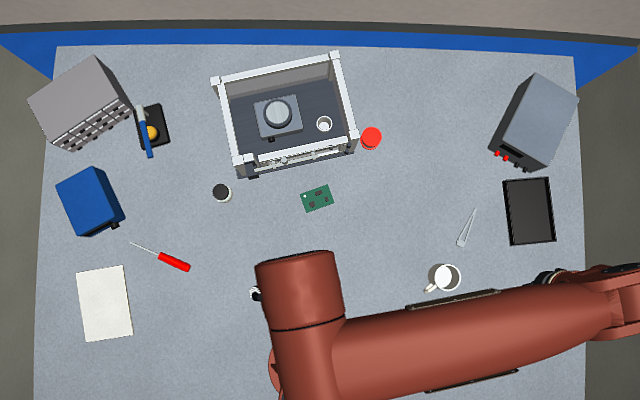

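View pics/wrist0.png

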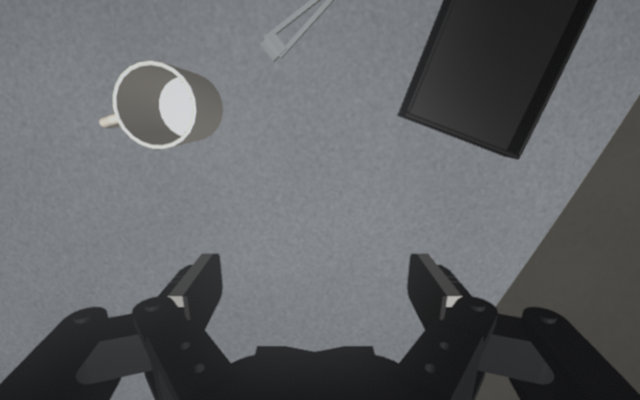

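The overview shows the guard at the top (about 215–355, 55–180), with the keeper end at left and the spool at the hinge end (372,138). I'll enlarge the gate in both fixed views.

Run:
```python
import cv2
a=cv2.imread("pics/top0.png")[120:190,205:395]
cv2.imwrite("pics/top0c.png",cv2.resize(a,None,fx=4.2,fy=4.2,interpolation=cv2.INTER_CUBIC))
a=cv2.imread("pics/side0.png")[125:265,285:445]
cv2.imwrite("pics/side0c.png",cv2.resize(a,None,fx=4.2,fy=4.2,interpolation=cv2.INTER_CUBIC))
```

```text
(no output)
```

View pics/top0c.png

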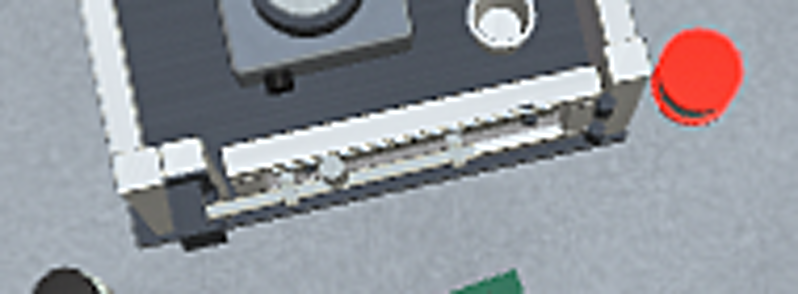

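View pics/side0c.png

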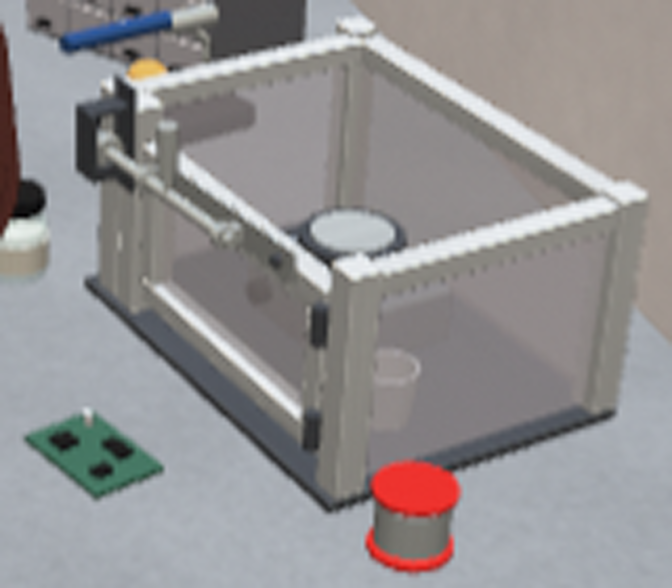

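```bash
cat > h.py <<'E'
import numpy as np, cv2
def cam(c):
    f=200/np.tan(np.radians(c["vertical_fov"])/2)
    K=np.array([[f,0,c["cx"]],[0,f,c["cy"]],[0,0,1.]]); R=cv2.Rodrigues(np.array(c["rvec"],float))[0]
    return K,np.array([c["k1"],0,0,0.]),R,np.array(c["tvec"],float)
def ray(c,uv):
    K,d,R,t=cam(c); p=cv2.undistortPoints(np.array([[uv]],float),K,d)[0,0]
    v=R.T@np.array([p[0],p[1],1]); return -R.T@t, v/np.linalg.norm(v)
def tri(obs):
    A=np.zeros((3,3));b=np.zeros(3);L=[]
    for c,uv in obs:
        o,v=ray(c,uv);P=np.eye(3)-np.outer(v,v);A+=P;b+=P@o;L.append((P,o))
    x=np.linalg.solve(A,b); return x,[np.linalg.norm(P@(x-o)) for P,o in L]
def atz(c,uv,z):
    o,v=ray(c,uv); return o+v*(z-o[2])/v[2]
def proj(c,X):
    K,d,R,t=cam(c); return cv2.projectPoints(np.atleast_2d(np.array(X,float)),cv2.Rodrigues(R)[0],t,K,d)[0][:,0]
E
python3 - <<'E'
from plant import robot
from h import *
T=robot.get_calibration("top");S=robot.get_calibration("side")
t=lambda x,y:(205+x/4.2,120+y/4.2); s=lambda x,y:(285+x/4.2,125+y/4.2)
np.set_printoptions(precision=4,suppress=True)
print("knob top",tri([(T,t(334,163)),(S,s(167,125))]))
print("knob top atz",atz(T,t(334,163),.214))
A=atz(T,t(122,192),.19);B=atz(T,t(648,75),.19);print(A,B,np.linalg.norm(A-B),np.degrees(np.arctan2(*(A-B)[[0,1]])))
# rail front edge
A=atz(T,t(225,178),.165);B=atz(T,t(600,95),.165);print(A,B,np.linalg.norm(A-B),np.degrees(np.arctan2(*(A-B)[[0,1]])))
print(ray(T,(320,200))[0])
E
```

```text
knob top (array([0.5666, 0.0791, 0.2136]), [np.float64(0.00015131782878683266), np.float64(0.00015131782878703877)])
knob top atz [0.5664 0.0791 0.214 ]
[0.5501 0.2134 0.19  ] [ 0.6313 -0.1171  0.19  ] 0.3403417789068614 -13.811211834090512
[0.5645 0.1513 0.165 ] [ 0.6232 -0.0886  0.165 ] 0.24702026247867745 -13.757889284341244
[0.3305 0.0128 1.4886]
```

Run:
```python
from plant import robot
from h import *
np.set_printoptions(precision=4,suppress=True)
k=np.array([.5666,.0791,.196]); g=np.radians(13.8); gx=np.array([np.cos(g),np.sin(g),0]);gy=np.array([-np.sin(g),np.cos(g),0])
for yaw in (103.8,-76.2):
    for d in (0,.1): print(yaw,robot.ik(k+[0,0,.057+d],[180,0,yaw]))
q=robot.ik(k+[0,0,.2],[180,0,-76.2])
```

```text
103.8 [-5.1458  0.8437 -5.0185 84.1378  0.     71.0542]
103.8 [-5.1458  2.0552  6.6251 94.5699  0.     71.0542]
-76.2 [  -5.1458    0.8437   -5.0185   84.1378    0.     -108.9458]
-76.2 [  -5.1458    2.0552    6.6251   94.5699    0.     -108.9458]
```

Run:
```python
from plant import robot
from h import *
np.set_printoptions(precision=4,suppress=True)
k=np.array([.5666,.0791,.196])
robot.move_pose(list(k+[-0.0,0,.19]),[180,0,103.8])
c=robot.get_calibration("wrist"); im=robot.grab_frame("wrist"); np.save("w1.npy",c,allow_pickle=True)
cv2.imwrite("pics/w1.png",im)
o=robot.observe();print(o["time"],o["tool_pos"],o["tcp_rot"])
print("cam",ray(c,(320,200))); print("pred knob top",proj(c,k+[0,0,.018]))
```

```text
2.6917 [0.5667 0.0783 0.3858] [-179.9842    0.0004  103.7238]
cam (array([0.5522, 0.1464, 0.4555]), array([ 0.0795, -0.2553, -0.9636]))
pred knob top [[312.1964 202.3093]]
```

View pics/w1.png

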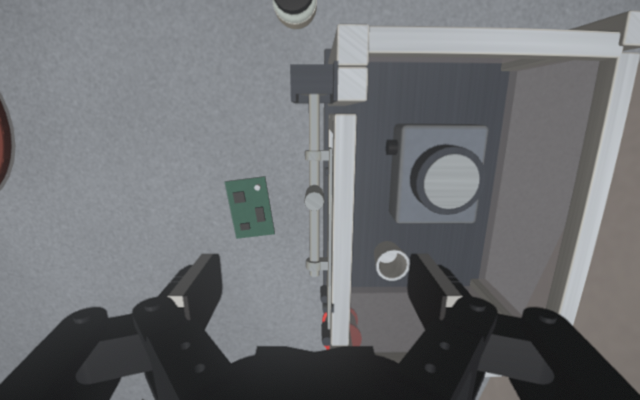

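The wrist view shows the knob at about (314,200), close to the predicted (312,202). The gate rail runs nearly vertical, from (335–356,115) to (330–350,345), and the keeper strap is at (312,83). I'll zoom in to refine.

Run:
```python
import cv2
a=cv2.imread("pics/w1.png")[55:285,270:390]
cv2.imwrite("pics/w1c.png",cv2.resize(a[95:],None,fx=5,fy=4.4,interpolation=cv2.INTER_CUBIC)[:,:])
```

```text
(no output)
```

View pics/w1c.png

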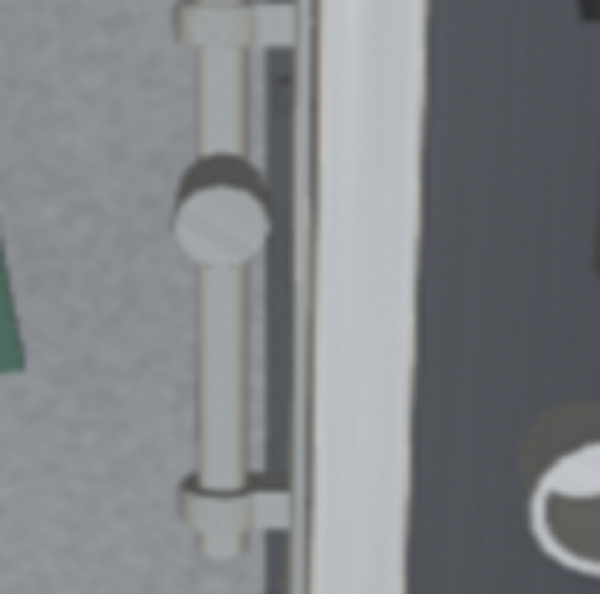

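Run:
```python
from plant import robot
from h import *
np.set_printoptions(precision=4,suppress=True)
T=robot.get_calibration("top");S=robot.get_calibration("side");W=np.load("w1.npy",allow_pickle=True).item()
t=lambda x,y:(205+x/4.2,120+y/4.2); s=lambda x,y:(285+x/4.2,125+y/4.2)
print(tri([(T,t(334,163)),(S,s(167,125)),(W,(314.4,201.4))]))
print(tri([(S,s(167,125)),(W,(314.4,201.4))]))
for a,b in (((334,150),(332.2,285)),((355.6,150),(351.6,285))):
    A=atz(W,a,.165);B=atz(W,b,.165);print(A,B,np.degrees(np.arctan2(-(A-B)[0],(A-B)[1])))
A=atz(W,(334,150),.165)
g=np.radians(13.8);print("knob in front of rail front edge", (A-np.array([.5664,.079,0]))@[np.cos(g),np.sin(g),0])
```

```text
(array([0.5673, 0.0797, 0.213 ]), [np.float64(0.0008331190595201346), np.float64(0.0003548286516632095), np.float64(0.0009745305757920968)])
(array([0.5677, 0.0801, 0.2131]), [np.float64(0.0005395329884958207), np.float64(0.000539532988495821)])
[0.5772 0.1185 0.165 ] [ 0.6106 -0.0162  0.165 ] 13.9243790027107
[0.5964 0.1232 0.165 ] [ 0.6301 -0.0115  0.165 ] 14.074009398520895
knob in front of rail front edge 0.019887481595816697
```

Run:
```python
from plant import robot
from h import *
np.set_printoptions(precision=4,suppress=True)
k=np.array([.5672,.0797,.1955])
robot.set_gripper(.05)
yaw=103.9
robot.move_pose(list(k+[0,0,.054+.045]),[180,0,yaw])
print(robot.line_to(list(k+[0,0,.054+.003]),vel=.06,guard=8))
W=robot.get_calibration("wrist");cv2.imwrite("pics/w2.png",robot.grab_frame("wrist"));cv2.imwrite("pics/side2.png",cv2.resize(robot.grab_frame("side")[100:240,240:460],None,fx=3.5,fy=3.5,interpolation=cv2.INTER_CUBIC))
o=robot.observe();print(o["time"],o["tool_pos"],o["tcp_rot"],o["ft_force"],o["gripper_width"],proj(W,k+[0,0,.018]))
```

```text
False
4.5417 [0.5674 0.0797 0.253 ] [179.9562   0.0163 103.901 ] [-0.0651  0.1577  0.2386] 0.05013343557862618 [[309.1526 296.4074]]
```

View pics/w2.png

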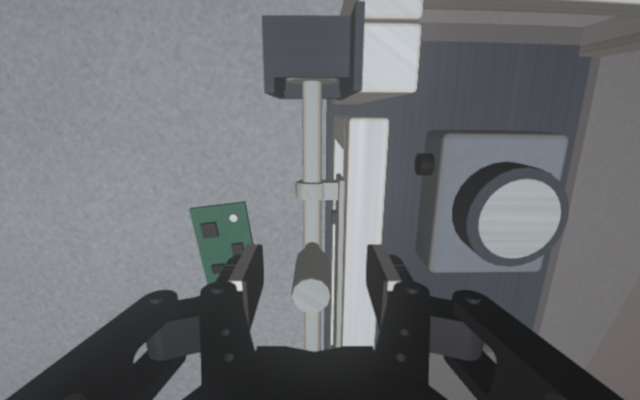

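View pics/side2.png

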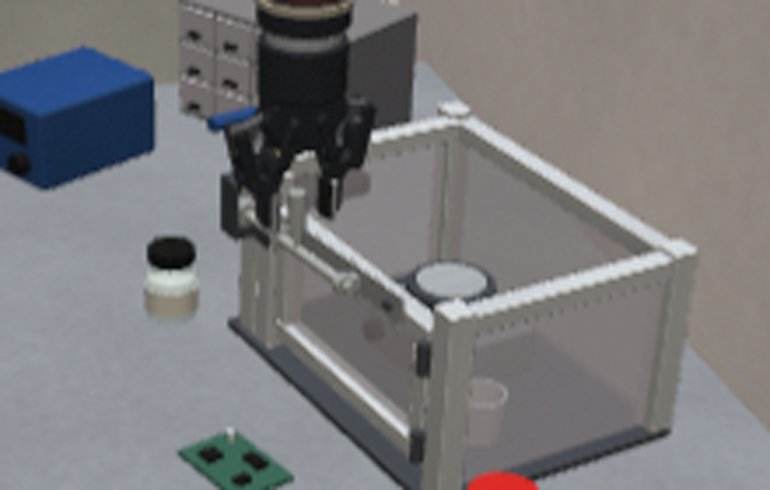

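The knob top is at (312,295) between the pads, whose inner faces are at u≈263 and 367 (midpoint 315). It is centred to within about 1 mm, so I'll close and check forces.

```bash
cat >> h.py <<'E'
from scipy.spatial.transform import Rotation as Ro
G=np.radians(13.9); gx=np.array([np.cos(G),np.sin(G),0]); gy=np.array([-np.sin(G),np.cos(G),0]); gz=np.array([0,0,1.])
K0=np.array([.5672,.0797,.1955])
HINGE=K0+.018*gx-.180*gy; PIV=K0-.130*gy; PIV[2]=.165
B0=np.cos(.05)*gy-np.sin(.05)*gz
def pose(p0,rpy0,phi,d,th):
    R1=Ro.from_rotvec(gx*phi);R2=Ro.from_rotvec(gz*th)
    p=R1.apply(np.array(p0)-d*B0-PIV)+PIV
    p=R2.apply(p-HINGE)+HINGE
    R=R2*R1*Ro.from_euler('xyz',rpy0,degrees=True)
    return p.tolist(),R.as_euler('xyz',degrees=True).tolist()
def guardframe(f): return np.array([f@gx,f@gy,f[2]])
E
python3 - <<'E'
from plant import robot
from h import *
np.set_printoptions(precision=4,suppress=True)
robot.set_gripper(.0)
o=robot.observe();print(o["time"],o["tool_pos"],o["tcp_rot"],guardframe(o["ft_force"]),o["gripper_width"])
robot.pause(.1)
o=robot.observe();print(o["time"],o["tool_pos"],o["tcp_rot"],guardframe(o["ft_force"]),o["torque"],o["gripper_width"])
E
```

```text
4.95 [0.5669 0.0797 0.2528] [-179.9636    0.0062  103.9018] [-4.4056  0.8582  3.3929] 0.01454953537156878
5.05 [0.5669 0.0796 0.2528] [-179.9708    0.0061  103.8929] [-5.4666  0.104   6.0177] [-0.2289  1.038  -0.0567] 0.014306175646231996
```

Run:
```python
from plant import robot
from h import *
import json
np.set_printoptions(precision=4,suppress=True)
p0=[.5668,.0796,.2525]; r0=[180,0,103.9]
json.dump([p0,r0],open("p0.json","w"))
for ph in (.02,.04,.058):
    p,r=pose(p0,r0,ph,0,0)
    st=robot.line_to(p,vel=.02,rotation=r,guard=20)
    o=robot.observe();print(ph,st,o["time"],o["tool_pos"],o["tcp_rot"],guardframe(o["ft_force"]),o["gripper_width"])
    if st: break
cv2.imwrite("pics/w3.png",robot.grab_frame("wrist"));cv2.imwrite("pics/side3.png",cv2.resize(robot.grab_frame("side")[100:240,240:460],None,fx=3.5,fy=3.5,interpolation=cv2.INTER_CUBIC))
```

```text
0.02 False 5.3583 [0.5671 0.0776 0.2547] [-179.9592   -1.1667  103.8734] [-2.9027  0.3107 -1.9012] 0.014125498823223129
0.04 False 5.6667 [0.5676 0.0759 0.2575] [-179.9733   -2.3119  103.8768] [-3.3018  0.3024 -1.9884] 0.014551459201583438
0.058 False 5.9583 [0.568  0.0743 0.2599] [-179.9859   -3.3449  103.8823] [-3.8196  0.4437 -2.1349] 0.014476420449844594
```

View pics/w3.png

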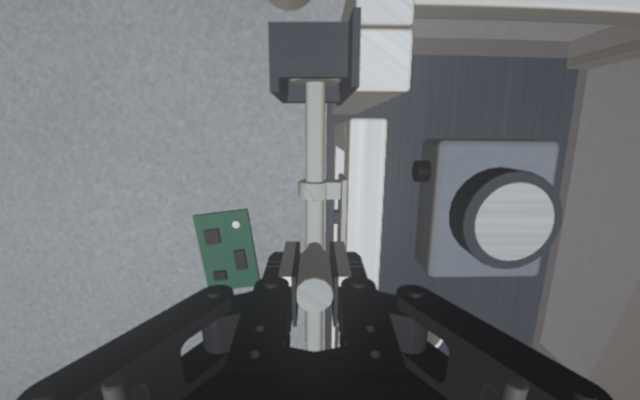

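View pics/side3.png

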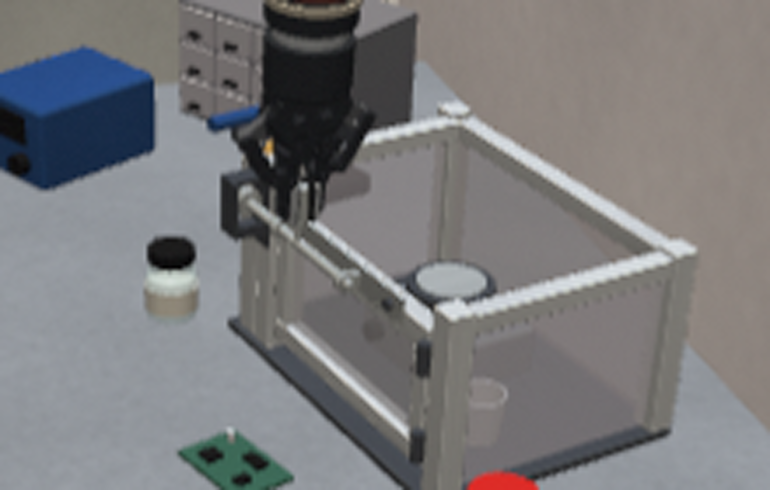

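The rod's end near (245,190) in the side view has risen and the load is about 2 N, which is just the bolt's weight. The knob is still between the pads at (315,295). Now I'll draw it.

Run:
```python
from plant import robot
from h import *
import json
np.set_printoptions(precision=4,suppress=True)
p0,r0=json.load(open("p0.json"))
for d in (.004,.008,.014,.022,.032,.043):
    p,r=pose(p0,r0,.058,d,0)
    st=robot.line_to(p,vel=.025,rotation=r,guard=10)
    o=robot.observe();print(d,st,o["time"],o["tool_pos"],guardframe(o["ft_force"]),o["gripper_width"])
    if st: break
cv2.imwrite("pics/w4.png",robot.grab_frame("wrist"));cv2.imwrite("pics/side4.png",cv2.resize(robot.grab_frame("side")[100:240,240:460],None,fx=3.5,fy=3.5,interpolation=cv2.INTER_CUBIC))
```

```text
0.004 False 6.3667 [0.5691 0.0703 0.2598] [-3.7667 -0.737  -2.882 ] 0.014321409395702573
0.008 False 6.675 [0.57   0.0664 0.2598] [-3.952  -0.4198 -2.3998] 0.014274742773683027
0.014 False 7.0667 [0.5714 0.0606 0.2598] [-5.2692 -0.2723 -2.3319] 0.014209104917812014
0.022 False 7.5333 [0.5733 0.0529 0.2597] [-4.6773 -1.5103 -1.3104] 0.014350816798495416
0.032 False 8.0833 [0.5757 0.0431 0.2596] [-6.3426 -0.5557 -2.1735] 0.014473421032225623
0.043 False 8.675 [0.5783 0.0324 0.2596] [-6.0661 -0.664  -1.357 ] 0.014541457355527955
```

View pics/w4.png

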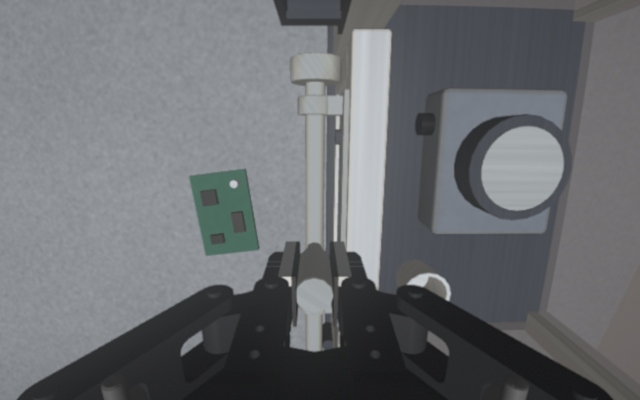

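View pics/side4.png

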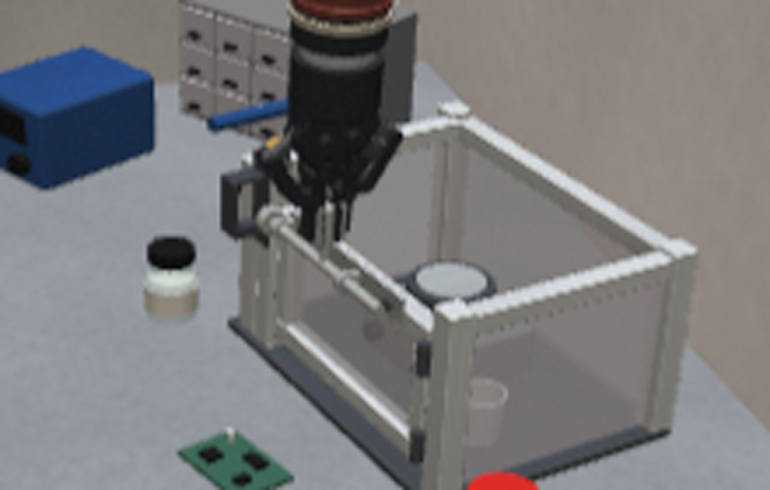

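The disc head at (315,68) is now clear of the keeper, whose edge is at v≈20, and forces are small. Next, swing the gate open about the hinge.

Run:
```python
from plant import robot
from h import *
import json
np.set_printoptions(precision=4,suppress=True)
p0,r0=json.load(open("p0.json"))
for th in np.arange(1,8)*.05:
    p,r=pose(p0,r0,.058,.043,th)
    st=robot.line_to(p,vel=.03,rotation=r,guard=15)
    o=robot.observe();print(round(th,2),st,o["time"],o["tool_pos"],guardframe(o["ft_force"]),o["gripper_width"])
    if st: break
cv2.imwrite("pics/w5.png",robot.grab_frame("wrist"));cv2.imwrite("pics/side5.png",cv2.resize(robot.grab_frame("side")[100:240,240:460],None,fx=3.5,fy=3.5,interpolation=cv2.INTER_CUBIC))
cv2.imwrite("pics/top5.png",robot.grab_frame("top"))
print(robot.observe()["tcp_rot"]); np.save("w5.npy",robot.get_calibration("wrist"),allow_pickle=True)
```

```text
0.05 False 9.15 [0.5729 0.0301 0.2599] [ 1.6901  0.1021 -2.8118] 0.014511010953986348
0.1 False 9.525 [0.5667 0.0272 0.2597] [ 1.7715 -0.0948 -2.488 ] 0.01442343802915099
0.15 False 9.9 [0.5607 0.024  0.2597] [ 2.1216  0.5588 -1.6989] 0.014456545522544837
0.2 False 10.275 [0.555  0.0205 0.2596] [ 1.475   1.1328 -1.5429] 0.01479812420899119
0.25 False 10.65 [0.5495 0.0167 0.2596] [ 1.7388  0.9349 -1.1275] 0.014499311635750307
0.3 False 11.025 [0.5443 0.0127 0.2596] [ 1.9654  1.587  -1.471 ] 0.014572609763477793
0.35 False 11.4 [0.5392 0.0083 0.2596] [ 2.8946  1.6068 -1.3541] 0.014391058378166071
[179.9939  -3.3216 123.9173]
```

View pics/w5.png

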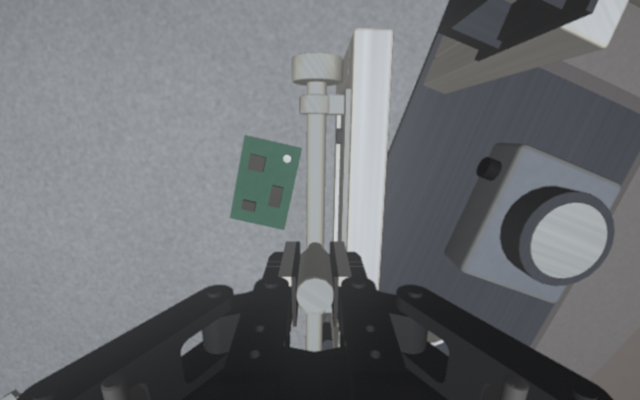

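View pics/side5.png

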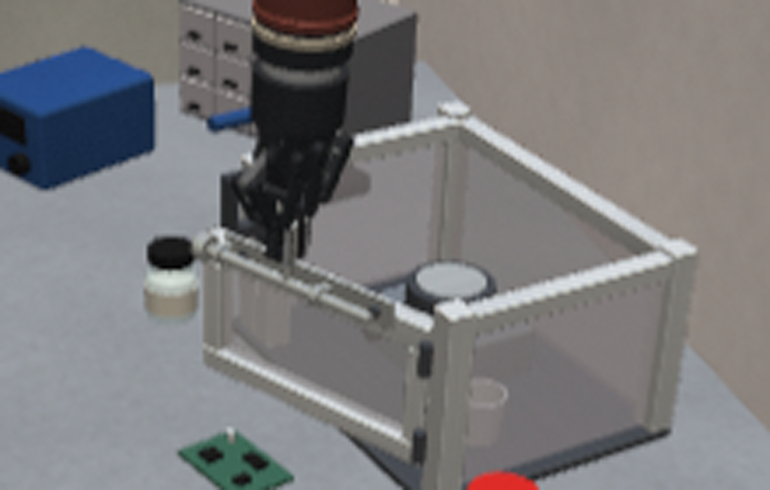

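View pics/top5.png

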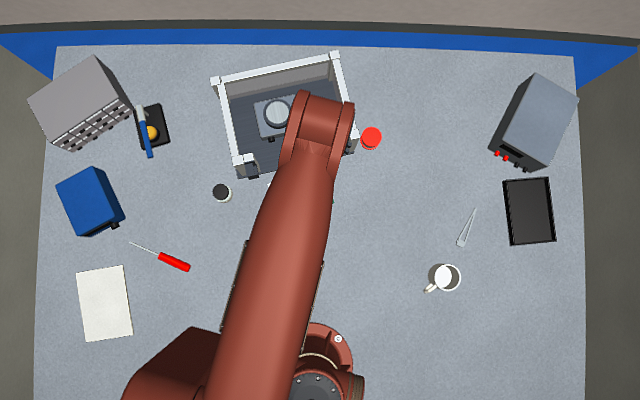

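The gate is ajar: the rail is parallel to the tool and the head at (315,70) is clear. The jar, spool, board, mug, driver and tweezers sit at the same pixels as before. Last, I'll check the angle and stillness, then hand in.

Run:
```python
from plant import robot
from h import *
import json
np.set_printoptions(precision=4,suppress=True)
W=np.load("w5.npy",allow_pickle=True).item()
A=atz(W,(354,35),.165);B=atz(W,(344.5,270),.165)
A2=atz(W,(391.5,35),.165);B2=atz(W,(379,285),.165)
for a,b in((A,B),(A2,B2)):print("gate angle rad",np.arctan2(-(a-b)[0],(a-b)[1])-G)
p0,r0=json.load(open("p0.json"))
P,r=pose(K0,r0,.058,.043,.35);print("pred knob px",proj(W,np.array(P)+[0,0,.018]))
robot.pause(.6)
o=robot.observe();print(o["time"],o["tool_pos"],guardframe(o["ft_force"]),abs(o["qvel"]).max(),o["gripper_width"])
robot.job_done()
```

```text
gate angle rad 0.33104584566075135
gate angle rad 0.3455733185858443
pred knob px [[310.4797 292.9702]]
12.15 [0.5391 0.0083 0.2595] [ 2.7822  1.8114 -1.1634] 0.08239195508544096 0.014716667841592156
the job is handed in; nothing more can be done
```

The bolt is drawn clear, the gate is held open by the knob, and the job was handed in at about 12 s of the 35 s allowed. No verdict was reported.

**What I did:** I pinched the knob from above and lifted it about 7.6 mm, which should raise the head about 13 mm. I then drew the bolt about 43 mm and swung the gate about its hinge line, with the knob still gripped.

**Last checks:**
- **Gate angle:** 0.33–0.35 rad measured in the wrist picture, against a commanded 0.35.
- **Bolt:** the wrist picture showed the head well out of the keeper. The 43 mm draw comes from the arm's motion, because the joint itself can't be read.
- **Hold:** after a 0.6 s pause the fingers stood at 14.7 mm on the 16 mm knob. The arm was essentially still, and the tool felt about 3.5 N, as expected from the gate spring and the bolt.
- **Forces:** the highest reading on the tool was about 8 N, when the fingers closed. During the draw it stayed under 7 N, so the bolt was not wrenched.
- **Other things on the bench:** the flux jar, spool, board, mug, driver and tweezers look unmoved. The tin is hidden in the final top view. In the last wrist view the fingers nearly cover it, so I last saw it clearly just before the gate was swung.

**Small disagreements:** the knob showed up 2–5 pixels (1–2 mm) from where the calibration predicted. The fingers also read about 1.5 mm less than the knob's stated diameter. Neither changed the result.

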